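Set the jaw gap with a feeler gauge

ROBOT

A 6-joint arm with a two-finger parallel gripper is mounted at the origin on a cart in front of the work surface, level with it; the furniture and walls round the work are solid. World frame = base frame: x ahead of the robot, y to its left, z up, the work surface at z = 0. Lengths are in m, angles in rad, forces in N, time in s.
With the tool pointing down it reaches from about 0.4 to 0.925 m from the base axis. Payload 3.4 kg.
Tool frame: the origin (TCP) lies on the centre line of the jaws, within the pads' length; the fingertips stand 11 mm ahead of it and the grasp point (between the pads) lies 8 mm behind it; z points along the fingers, y is the line along which they close (so a half turn about z gives the same grasp; the last joint's range is limited). The gripper opens to 85 mm and grips with 20 to 120 N. Pads are 22 mm wide; open, the fingers measure 114 mm over their backs; the gripper's body (76 mm by 85 mm) begins 54 mm behind the grasp point. The pads swing forward as they close: fully open they stand 13 mm farther back than shut.
Start: joints at [1.177, 0.307, 1.506, -0, 1.328, -0.073], TCP at [0.181, 0.546, 0.242] pointing down, gripper open.
Joint ranges: [-3.12, 3.12], [-1.05, 2.28], [0.14, 2.33], [-1.42, 4.57], [0.1, 2.73], [-2.68, 2.68]. Speed limits (rad/s): [2.57, 2.57, 3.14, 3.14, 3.14, 3.14].

INTERFACE

Orientations are given as a rotation vector (axis times angle).
In Python, from plant import robot, snapshot, camera_model, order, spotter gives the robot as it stands. The module is installed in compiled form; this text tells all that it offers.
- The arm moves only by the shell command python3 -m inch 'ROWS' [FORCE]. ROWS is JSON, a list that holds one entry, the list of rows, each a list of 5 numbers: the finger opening in m, from 0 to 0.0854, then the shift along the world's x, y, z in m, then the turn about the world's z in rad. A call has 1 to 8 rows; each row is the pose to reach, as a shift and turn from the pose commanded when the call began; what a row does not reach only later rows make up. A row lasts 1/10 s, in which the tool goes at most 50 mm and 8.59 degrees, less where a joint would pass 70% of its speed; a pose out of reach is approached as far as the arm can. A call with a gripper value outside its range is refused whole. The fingers move at their own pace and stop on an object; FORCE is the grip in N (left out, the last holds). Time passes only in rows, so rows that repeat a pose let the fingers close. It gives the time, the measured TCP pose, the force, the opening and the grip force at its end, in the units of the state.
- robot.observe(): the state, without advancing time (a new reading comes with each control period).
- snapshot(name): name is "scene" or "side" or "wrist"; returns (picture, depth): 480x640x3 uint8, red, green, blue; 480x640 float32, m along the optical axis (not along the pixel's ray), 0 where there is no reading.
- camera_model(name): a dict with "camera_matrix" (3x3 intrinsics, pixels), "rvec" (rotation vector, rad) and "tvec" (3), from world to camera coordinates, as OpenCV has them. Camera axes: x right, y down, z forward; pixel columns grow to the right and rows downward; lengths in m; the calibration is good to about 2 mm. A picture is of the moment at which its call begins: read the wrist's pose just before it. camera_model takes no time and is no camera call; for the wrist camera it gives the pose at the moment of the call.
- order.hand_in(): hands the job in; it is judged then, once.
Trained networks look in the newest picture that a camera, given by its name, has taken for a name from the list of things; names that differ only in an ending like _2 or _b are one class to them, and where a whole thing is asked for, a point or a joint stands for the part that bears it (a point fixed in the world has none). Each returns a list of dicts, best first, with "p" (0 to 1); they miss things now and then, are a little off and sometimes report something else, mostly with a low value. They report only what shows in the picture. A call takes as long as a camera call.
- spotter.recognise(camera, thing): "extent" ([left, top, right, bottom] in pixels, round what is visible of it).
- spotter.spot_point(camera, thing): "position" ([column, row] in pixels: a listed point, or the origin of a listed thing).
The state is a dict: "t": time; "q": joint angles; "qd": joint speeds; "tau": joint torques, N m; "tcp_pos": TCP position; "eef_rot": TCP orientation; "force": force on the tool from outside, world axes, zero at the start; "moment": the same for the moment, N m; "gripper_width": finger opening in m; "finger_force": force on a finger pad.
Only numpy, scipy, OpenCV 4.12 (cv2) and the standard library are available. Lean on these libraries where they do the work, as an engineer would, in place of code of your own. Each camera call takes 0.05 s, during which the arm holds its last target. There are 200 camera calls.

TASK

Set the sliding jaw of the gap stand with the yellow feeler gauge: stand the gauge on the worktop with its blade slid into the gap from the robot's side, well past the middle of the jaws, then close the sliding jaw gently until its sprung brass pad is pushed partly back, not bottomed, so that the blade drags lightly. Leave the jaw at that setting, draw the yellow gauge straight back out, feeling it drag, and stand it upright on the green mat again, leaving the red gauge where it stands.

Things in the scene. Friction and masses are not known exactly. Their poses are not given: they have to be found in the camera images.
- yellow_gauge: loose feeler gauge, about 140 g, with a yellow upright grip: grip 36 (x) x 20 (y) x 60 mm high (z 0 to 60), on a black foot 44 x 30 x 12 mm; a steel blade 8 mm thick (along y) and 26 mm high (z 14 to 40) sticks out along +x from the grip, 58 mm beyond the foot. Origin: centre of the foot's underside; +x along the blade, z up. It stands by itself. Its origin is at z = 0 when it stands on the worktop and 0.003 on the mat
- yellow_gauge_tip (a point): middle of the front end of the yellow gauge's blade, 80 mm ahead of its origin, 27 mm up
- red_gauge: loose gauge of the same shape with a red grip and a 12 mm blade; not to be used, leave it standing
- mat: fixed green mat 150 (x) x 170 (y) x 3 mm on which both gauges stand side by side, blades roughly away from the robot; origin: centre of its underside
- stand: fixed gap stand on the worktop. Its origin lies at bench level below the middle of the fixed jaw's inner face; x runs through the gap away from the robot, +y from the fixed jaw to the sliding jaw. Aluminium base plate 8 mm thick, x -35 to +45, y -25 to +87 mm, with a rail up to z = 11 mm (the blade passes over it when the gauge's foot stands on the worktop in front of the base plate). Steel fixed jaw: x -30 to +30, y -20 to 0, up to z = 46 mm
- pad_face (a point): centre of the face of the brass pad on the sliding jaw, 27 mm up. The pad (44 mm along x, x -22 to +22, z 13 to 41) stands before the blue block of the sliding jaw on springs; the gap lies between it and the fixed jaw
- lug (a point): middle of the orange lug on the sliding jaw, by which it is moved: the lug measures 30 (x) x 16 (y) x 36 mm, z 46 to 82 mm, this point is at z = 66 mm, 24 mm in +y behind the face of the unpressed pad. Beneath it the blue block (60 x 24 mm, up to z = 46 mm)
- carriage (a joint): travel of the sliding jaw along the stand's -y, m: the gap from fixed jaw to unpressed pad is 0.040 minus this; range 0 to 0.038, grows as the gap closes. It slides with about 6 N of dry friction and stays where it is left
- pad (a joint): how far the brass pad is pushed back into the sliding jaw, m: 0 free, 0.006 bottomed; spring force 1 N at the start, 3.4 N when bottomed

How it is judged:
By the outcome, as a careful person would: the job done as asked, in the order asked, and still so for the second after the job is handed in, with the robot touching nothing.
It also fails if it takes over 64 s, if anything falls off the work surface, if the arm or the gripper's body presses on something with over 40 N, if the wrist force passes 120 N, or if a joint passes its speed limit or range.

## Working session

There is one attempt and no reset: what is moved stays moved. The work goes in short steps, Python scripts to look and compute and a shell command to move; the robot and the scene stay as the last step left them, time stands still between calls to the robot, and variables do not carry over. Pictures are saved under pics/ and viewed, at most 10 in all, crops included, and the job is handed in when it is done.

```bash
mkdir -p pics
cat > h.py <<'E'
import numpy as np, cv2
from plant import robot, snapshot, camera_model, order, spotter
def cam(n):
    m=camera_model(n); K=np.array(m["camera_matrix"]); R=cv2.Rodrigues(np.array(m["rvec"],float))[0]; t=np.array(m["tvec"],float).ravel()
    return K,R,t
def ray_z(n,uv,z):
    K,R,t=cam(n); d=R.T@np.linalg.solve(K,[uv[0],uv[1],1]); c=-R.T@t
    return c+d*(z-c[2])/d[2]
def cloud(n,dep):
    K,R,t=cam(n); v,u=np.mgrid[:480,:640]; 
    p=np.stack([(u-K[0,2])/K[0,0]*dep,(v-K[1,2])/K[1,1]*dep,dep],-1)
    return (p-t)@R
def save(n,im): cv2.imwrite(f"pics/{n}.png",im[:,:,::-1])
E
python3 - <<'E'
from h import *
np.set_printoptions(precision=4,suppress=True)
for n in ("scene","side"):
    im,d=snapshot(n); save(n+"0",im); P=cloud(n,d)
    for th,z in (("yellow_gauge",.003),("yellow_gauge_tip",.03),("red_gauge",.003),("stand",0),("pad_face",.027),("lug",.066),("mat",0)):
        for r in spotter.spot_point(n,th)[:1]:
            print(n,th,r["p"],np.array(r["position"]),ray_z(n,r["position"],z))
s=robot.observe(); print(s)
E
```

```text
scene yellow_gauge 0.88 [286.8 263.3] [0.4927 0.3157 0.003 ]
scene yellow_gauge_tip 0.9 [314.8 222.8] [0.5785 0.3163 0.03  ]
scene red_gauge 0.71 [242.5 249.3] [0.488  0.3993 0.003 ]
scene stand 0.56 [443.9 289.4] [0.559 0.08  0.   ]
scene pad_face 0.58 [428.9 265.9] [0.5672 0.1097 0.027 ]
scene lug 0.87 [416.8 237.1] [0.5743 0.1355 0.066 ]
scene mat 0.62 [272.7 258.4] [0.4954 0.3449 0.    ]
side yellow_gauge 0.95 [331.5 298.3] [0.5001 0.3203 0.003 ]
side yellow_gauge_tip 0.59 [290.2 286. ] [0.5772 0.3193 0.03  ]
side red_gauge 0.55 [335.8 333.7] [0.4881 0.397  0.003 ]
side stand 0.79 [311.2 208.3] [0.5607 0.0688 0.    ]
side lug 0.72 [300.  203.8] [0.5785 0.1309 0.066 ]
side mat 0.76 [326.  314.4] [0.508  0.3555 0.    ]
{'t': 0.8, 'q': array([ 1.1765,  0.3067,  1.5064, -0.    ,  1.3284, -0.0735]), 'qd': array([-0.0008,  0.0003, -0.    ,  0.0001,  0.0009,  0.0013]), 'tau': array([ -0.0007, -45.7394, -25.2325,   0.    ,   0.0008,   0.    ]), 'tcp_pos': array([0.1814, 0.5457, 0.2424]), 'eef_rot': array([0.5018, 3.1012, 0.0001]), 'force': array([ 0.1478,  0.1665, -1.095 ]), 'moment': array([ 0.0037, -0.0242, -0.0273]), 'finger_force': 0.0, 'gripper_width': 0.08520789122411664}
```

View pics/scene0.png

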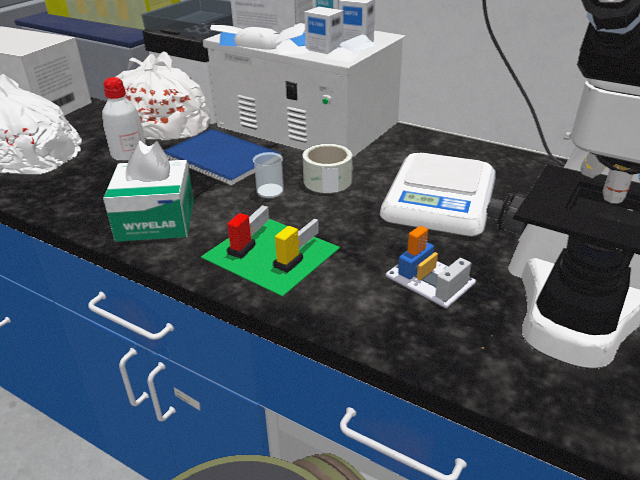

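View pics/side0.png

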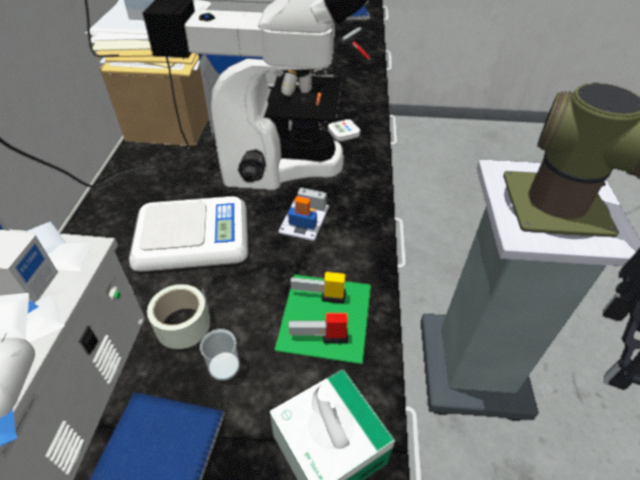

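The scene view shows the yellow gauge at about (287,263), the red one at (242,249), and the stand at (440,285) with its lug at (417,240). The side view agrees, and the stand is yawed about -15°. Next I'll move to a closer view.

```bash
python3 -m inch '[[[0.085,0.02,-0.03,0.03,0.05],[0.085,0.06,-0.065,0.05,0.1],[0.085,0.1,-0.1,0.07,0.15],[0.085,0.135,-0.135,0.09,0.2],[0.085,0.17,-0.17,0.1,0.25],[0.085,0.2,-0.205,0.1,0.3],[0.085,0.23,-0.24,0.1,0.32],[0.085,0.25,-0.27,0.1,0.32]]]'; python3 -m inch '[[[0.085,0.02,-0.03,0,0],[0.085,0.03,-0.05,0,0],[0.085,0.03,-0.05,0,0],[0.085,0.03,-0.05,0,0],[0.085,0.03,-0.05,0,0]]]'
python3 - <<'E'
from h import *
np.set_printoptions(precision=4,suppress=True)
n="wrist"
im,d=snapshot(n); save("w0",im); np.save("w0d.npy",d); P=cloud(n,d); np.save("w0P.npy",P)
for th,z in (("yellow_gauge",.003),("yellow_gauge_tip",.03),("red_gauge",.003),("stand",0),("pad_face",.027),("lug",.066),("mat",0)):
    for r in spotter.spot_point(n,th)[:1]:
        print(n,th,r["p"],np.array(r["position"]),ray_z(n,r["position"],z))
E
```

```text
t: 1.6
tcp_pos: [0.4331, 0.274, 0.3428]
eef_rot: [0.001, 3.14, 0.001]
force: [0.0, -0.2, -0.3]
gripper_width: 0.0852
finger_force: 0.0
t: 2.1
tcp_pos: [0.4608, 0.2265, 0.3423]
eef_rot: [-0.0, -3.141, -0.001]
force: [0.4, 0.5, 2.2]
gripper_width: 0.0849
finger_force: 0.0
wrist yellow_gauge 0.88 [385.5 204. ] [0.4969 0.3164 0.003 ]
wrist red_gauge 0.8 [448.4 202. ] [0.4941 0.4028 0.003 ]
wrist stand 0.65 [215.8 246.2] [0.5608 0.0748 0.    ]
wrist pad_face 0.49 [233.5 257.1] [0.5665 0.1062 0.027 ]
wrist lug 0.91 [250.8 272.4] [0.5712 0.1369 0.066 ]
wrist mat 0.79 [414.  211.2] [0.5085 0.3568 0.    ]
```

View pics/w0.png

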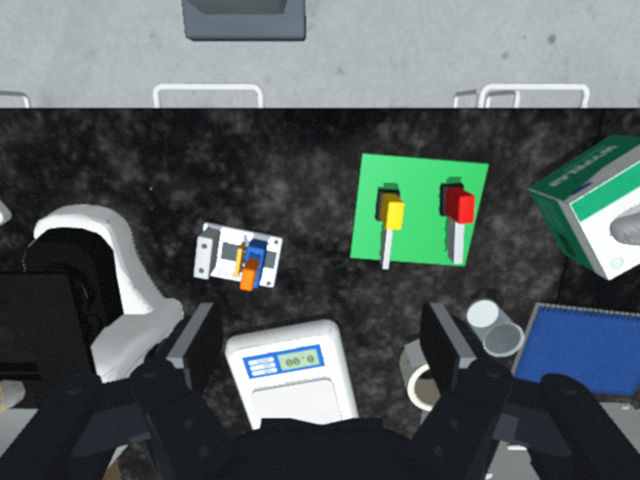

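The wrist view shows the yellow gauge at (390,210) with its blade end at (386,268). The stand spans (195–283, 223–290), with the fixed jaw at (203,255), pad at (241,260) and lug at (249,275). I'll fit the poses from the depth cloud.

Run:
```python
from h import *
np.set_printoptions(precision=4,suppress=True)
P=np.load("w0P.npy"); im=cv2.imread("pics/w0.png"); hsv=cv2.cvtColor(im,cv2.COLOR_BGR2HSV).astype(int); H,S,V=np.moveaxis(hsv,-1,0)
x,y,z=np.moveaxis(P,-1,0)
def rect(name,m):
    q=P[m]; 
    if len(q)<8: print(name,len(q));return
    r=cv2.minAreaRect(q[:,:2].astype(np.float32)); print(name,len(q),np.array(r[0]),np.array(r[1]),r[2],"zmed",np.median(q[:,2]))
box=lambda a,b,c,d:(x>a)&(x<b)&(y>c)&(y<d)
g=box(.44,.62,.27,.36)
print("bench z",np.median(z[box(.45,.6,.18,.25)]))
rect("ygrip top",g&(abs(z-.063)<.006)); rect("blade",g&(abs(z-.043)<.006)&(S<90)&(x>.51))
s=box(.5,.64,.03,.2)
rect("plate",s&(abs(z-.008)<.006)&(V>150)&(S<60)); rect("fixed jaw",s&(abs(z-.046)<.005)&(S<60)&(y<.1))
rect("all stand",s&(z>.004)&(z<.03)|s&(z>.03))
rect("lugtop",s&(abs(z-.082)<.006)); rect("blue",s&(abs(z-.046)<.005)&(H>100)&(H<125)&(S>120)); rect("brass",s&(abs(z-.041)<.005)&(H>12)&(H<30)&(S>90))
```

```text
bench z 0.3763347629579424
ygrip top 467 [0.4965 0.3166] [0.0198 0.0353] 87.23280334472656 zmed 0.06267549887302883
blade 264 [0.5492 0.3143] [0.0084 0.0565] 87.7283935546875 zmed 0.04275808350625776
plate 1720 [0.573  0.1091] [0.1116 0.0799] 78.01697540283203 zmed 0.00781975275884995
fixed jaw 658 [0.5597 0.0701] [0.0207 0.0604] 77.40892028808594 zmed 0.04576292779953939
all stand 4309 [0.573  0.1091] [0.1116 0.0799] 78.01697540283203 zmed 0.014994884477194596
lugtop 287 [0.5732 0.1349] [0.016  0.0297] 77.86190795898438 zmed 0.08154956667616886
blue 319 [0.5732 0.1349] [0.0241 0.0595] 77.99323272705078 zmed 0.04554417100423926
brass 126 [0.5679 0.1146] [0.006  0.0415] 78.2761001586914 zmed 0.04074615710526027
```

```bash
python3 -m inch '[[[0.055,0.015,0.03,-0.02,-0.02],[0.055,0.03,0.065,-0.05,-0.045],[0.055,0.0355,0.09,-0.09,-0.045],[0.055,0.0355,0.09,-0.135,-0.045],[0.055,0.0355,0.09,-0.18,-0.045],[0.055,0.0355,0.09,-0.21,-0.045],[0.055,0.0355,0.09,-0.22,-0.045],[0.055,0.0355,0.09,-0.22,-0.045]]]'; python3 -m inch '[[[0.055,0,0,0,0],[0.055,0,0,0,0],[0.055,0,0,0,0]]]'
```

```text
t: 3.3
tcp_pos: [0.496, 0.3153, 0.1209]
eef_rot: [-0.072, -3.138, 0.003]
force: [-0.3, -0.9, 0.3]
gripper_width: 0.0549
finger_force: 0.0
t: 3.6
tcp_pos: [0.498, 0.3163, 0.1243]
eef_rot: [0.072, 3.137, 0.003]
force: [0.6, 0.2, 0.7]
gripper_width: 0.0551
finger_force: 0.0
```

```bash
python3 -m inch '[[[0.055,-0.001,0,-0.03,0],[0.055,-0.001,0,-0.06,0],[0.055,-0.001,0,-0.08,0],[0.055,-0.001,0,-0.086,0],[0.055,-0.001,0,-0.086,0],[0.055,-0.001,0,-0.086,0]]]'; python3 -m inch '[[[0.04,0,0,0,0],[0.03,0,0,0,0],[0.02,0,0,0,0],[0.01,0,0,0,0],[0.01,0,0,0,0],[0.01,0,0,0,0],[0.01,0,0,0,0],[0.01,0,0,0,0]]]' 30
```

```text
t: 4.2
tcp_pos: [0.4969, 0.3162, 0.0376]
eef_rot: [0.072, 3.139, 0.002]
force: [-0.6, -0.4, 0.2]
gripper_width: 0.0549
finger_force: 0.0
t: 5.0
tcp_pos: [0.4964, 0.3161, 0.0372]
eef_rot: [0.072, 3.139, 0.001]
force: [-0.7, -0.3, 6.1]
gripper_width: 0.0194
finger_force: 29.9
```

```bash
python3 -m inch '[[[0.01,0,0,0.02,0],[0.01,0,0,0.05,0],[0.01,-0.01,-0.02,0.08,-0.03],[0.01,-0.025,-0.055,0.09,-0.07],[0.01,-0.04,-0.095,0.09,-0.11],[0.01,-0.05,-0.135,0.09,-0.15],[0.01,-0.051,-0.17,0.09,-0.164],[0.01,-0.051,-0.195,0.08,-0.164]]]'; python3 -m inch '[[[0.01,0,-0.0105,-0.02,0],[0.01,0,-0.0105,-0.045,0],[0.01,0,-0.0105,-0.055,0],[0.01,0,-0.0105,-0.055,0],[0.01,0,-0.0105,-0.055,0]]]'
python3 - <<'E'
from h import *
np.set_printoptions(precision=4,suppress=True)
n="wrist"; print(robot.observe()["tcp_pos"])
im,d=snapshot(n); save("w1",im); np.save("w1P.npy",cloud(n,d))
E
```

```text
t: 5.8
tcp_pos: [0.4443, 0.1188, 0.117]
eef_rot: [0.33, 3.123, -0.0]
force: [0.8, -0.0, -1.4]
gripper_width: 0.0199
finger_force: 29.9
t: 6.3
tcp_pos: [0.445, 0.1105, 0.0615]
eef_rot: [-0.328, -3.124, 0.0]
force: [0.1, -0.3, -1.9]
gripper_width: 0.0195
finger_force: 29.7
[0.445  0.1105 0.0615]
```

View pics/w1.png

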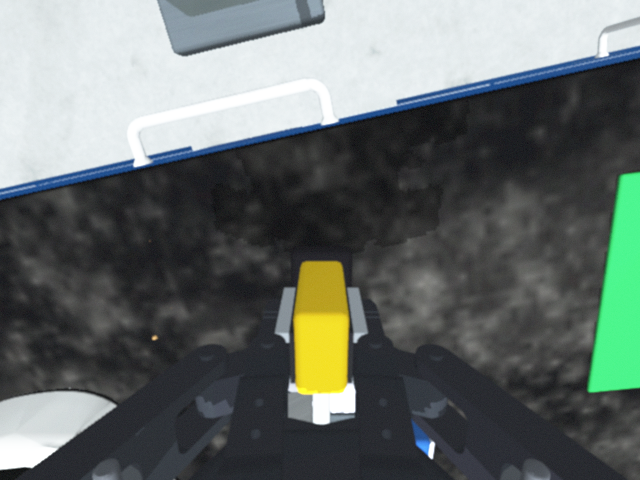

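```bash
python3 -m inch '[[[0.01,0.0005,0.002,-0.01,0],[0.01,0.0005,0.002,-0.02,0],[0.01,0.0005,0.002,-0.0215,0],[0.01,0.0095,0,-0.0215,0],[0.01,0.0195,-0.002,-0.0215,0],[0.01,0.0295,-0.004,-0.0215,0],[0.01,0.0345,-0.005,-0.0215,0],[0.01,0.0345,-0.005,-0.0215,0]]]'
python3 - <<'E'
from h import *
np.set_printoptions(precision=4,suppress=True)
s=robot.observe(); print(s["tcp_pos"],s["force"])
R=np.array([[np.cos(-.2094),-np.sin(-.2094)],[np.sin(-.2094),np.cos(-.2094)]])
print((s["tcp_pos"][:2]-[.5618,.0799])@R)
ims=[]
for n in ("scene","side"):
    im,d=snapshot(n); P=cloud(n,d); x,y,z=np.moveaxis(P,-1,0)
    m=(x>.48)&(x<.64)&(y>.05)&(y<.19)&(z<.09)&(z>.004)&(d>0); v,u=np.nonzero(m)
    a,b=int(np.median(v)),int(np.median(u)); c=im[max(a-60,0):a+60,max(b-64,0):b+64]
    ims.append(cv2.resize(c,(400,375),interpolation=cv2.INTER_CUBIC))
save("c2",np.hstack(ims))
E
```

```text
t: 7.15
tcp_pos: [0.4813, 0.105, 0.0401]
eef_rot: [0.33, 3.122, 0.001]
force: [0.3, -0.3, -1.9]
gripper_width: 0.0195
finger_force: 29.8
[0.4813 0.105  0.0401] [ 0.3091 -0.3124 -1.8573]
[-0.084   0.0078]
```

View pics/c2.png

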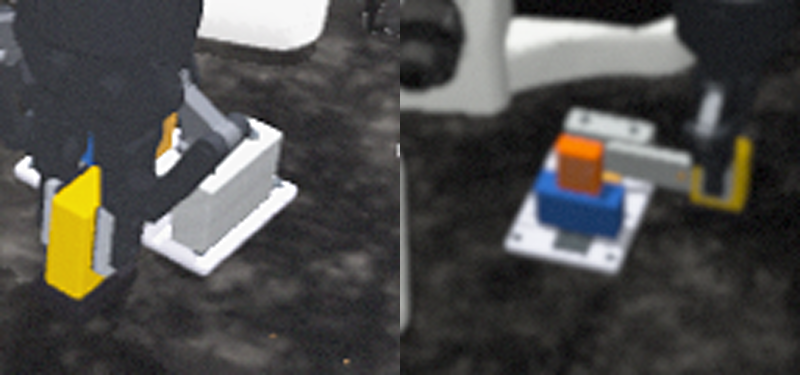

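The crops show the blade just entering the gap between the fixed jaw and the sliding jaw, clear on both sides. I'll advance and set it down.

```bash
python3 -m inch '[[[0.01,0.008,-0.002,0,0],[0.01,0.016,-0.0035,0,0],[0.01,0.023,-0.005,0,0],[0.01,0.0227,-0.0065,0,0],[0.01,0.0227,-0.0065,-0.003,0],[0.01,0.0227,-0.0065,-0.0055,0],[0.01,0.0227,-0.0065,-0.0055,0]]]'
python3 - <<'E'
from h import *
s=robot.observe()
R=np.array([[np.cos(-.2094),-np.sin(-.2094)],[np.sin(-.2094),np.cos(-.2094)]])
print((s["tcp_pos"][:2]-[.5618,.0799])@R, s["force"])
E
```

```text
t: 7.95
tcp_pos: [0.5015, 0.0987, 0.0342]
eef_rot: [-0.329, -3.124, 0.0]
force: [0.0, 0.2, 0.8]
gripper_width: 0.0198
finger_force: 30.0
[-0.06285739  0.00581619] [0.02565668 0.24061479 0.79805288]
```

```bash
python3 -m inch '[[[0.01,0.002,-0.0005,0,0],[0.01,0.002,-0.0005,0,0],[0.03,0.002,-0.0005,0,0],[0.045,0.002,-0.0005,0,0],[0.045,0.002,-0.0005,0,0],[0.045,0.002,-0.0005,0.02,0],[0.045,0.002,-0.0005,0.06,0],[0.045,0.002,-0.0005,0.09,0]]]'; python3 -m inch '[[[0.045,0.03,0.015,0.005,0],[0.045,0.06,0.03,0.005,0],[0.045,0.07,0.036,0.005,0],[0.045,0.07,0.036,0.005,0],[0.045,0.07,0.036,0.005,0]]]'
python3 - <<'E'
from h import *
np.set_printoptions(precision=4,suppress=True)
print(robot.observe()["tcp_pos"])
R=np.array([[np.cos(-.2094),-np.sin(-.2094)],[np.sin(-.2094),np.cos(-.2094)]])
im,d=snapshot("side"); save("s3",im); P=cloud("side",d)
im2,d2=snapshot("scene"); P2=cloud("scene",d2)
for im,P in((im,P),(im2,P2)):
    hsv=cv2.cvtColor(im,cv2.COLOR_RGB2HSV); H,S,V=np.moveaxis(hsv.astype(int),-1,0)
    x,y,z=np.moveaxis(P,-1,0)
    m=(H>20)&(H<32)&(S>150)&(x>.47)&(x<.55)&(y>.07)&(y<.13)&(z>.02)&(z<.07)
    q=(P[m][:,:2]-[.5618,.0799])@R; print(m.sum(),q.min(0),q.max(0),P[m][:,2].max())
c=im2[210:330,370:530]; save("c3",np.hstack([cv2.resize(c,(400,300),interpolation=2),cv2.resize(cv2.imread("pics/s3.png")[150:270,230:390,::-1],(400,300),interpolation=2)]))
E
```

```text
t: 8.75
tcp_pos: [0.5043, 0.0981, 0.1256]
eef_rot: [0.329, 3.124, -0.0]
force: [1.5, 0.3, 0.2]
gripper_width: 0.045
finger_force: 0.0
t: 9.25
tcp_pos: [0.5722, 0.1337, 0.1284]
eef_rot: [-0.328, -3.121, 0.002]
force: [-0.9, -0.6, -0.2]
gripper_width: 0.0452
finger_force: 0.0
[0.5722 0.1337 0.1284]
333 [-0.0786 -0.0048] [-0.0418  0.0182] 0.0640769287268843
710 [-0.0821 -0.006 ] [-0.0248  0.0318] 0.060784215464801526
```

View pics/c3.png

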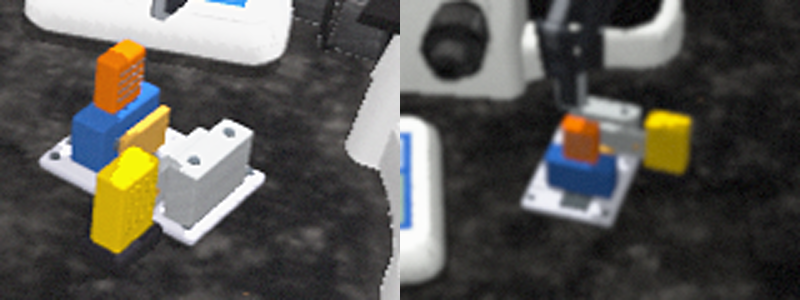

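The gauge stands in front of the plate with its blade lying close to the fixed jaw. Next I'll grip the lug.

```bash
python3 -m inch '[[[0.045,0.001,0.001,-0.03,0],[0.045,0.001,0.001,-0.055,0],[0.045,0.001,0.001,-0.063,0],[0.045,0.001,0.001,-0.063,0]]]'; python3 -m inch '[[[0.035,0,0,0,0],[0.025,0,0,0,0],[0.015,0,0,0,0],[0.01,0,0,0,0],[0.01,0,0,0,0],[0.01,0,0,0,0]]]' 20
```

```text
t: 9.75
tcp_pos: [0.573, 0.1346, 0.065]
eef_rot: [-0.329, -3.12, 0.002]
force: [-0.2, -0.8, -0.6]
gripper_width: 0.045
finger_force: 0.0
t: 10.35
tcp_pos: [0.5759, 0.1349, 0.0677]
eef_rot: [0.329, 3.122, 0.0]
force: [-0.5, -3.1, 6.8]
gripper_width: 0.0156
finger_force: 20.4
```

```bash
python3 -m inch '[[[0.01,-0.001,-0.005,0,0],[0.01,-0.0021,-0.0098,0,0],[0.01,-0.0031,-0.0147,0,0],[0.01,-0.0042,-0.0196,0,0],[0.01,-0.0042,-0.0196,0,0]]]'; python3 -m inch '[[[0.01,-0.0004,-0.002,0,0],[0.01,-0.0008,-0.0039,0,0],[0.01,-0.0008,-0.0039,0,0]]]'
python3 - <<'E'
from h import *
s=robot.observe()
R=np.array([[np.cos(-.2094),-np.sin(-.2094)],[np.sin(-.2094),np.cos(-.2094)]])
print((s["tcp_pos"][:2]-[.5618,.0799])@R, s["force"][:2]@R)
E
```

```text
t: 10.85
tcp_pos: [0.572, 0.1169, 0.0677]
eef_rot: [0.33, 3.121, 0.005]
force: [0.1, 4.2, 6.0]
gripper_width: 0.0155
finger_force: 20.4
t: 11.15
tcp_pos: [0.5713, 0.1135, 0.0677]
eef_rot: [0.33, 3.121, 0.005]
force: [-1.2, 5.6, 4.9]
gripper_width: 0.0156
finger_force: 20.4
[0.00227642 0.03480492] [-2.30307881  5.18457651]
```

```bash
python3 -m inch '[[[0.01,-0.0004,-0.002,0,0],[0.01,-0.0008,-0.0039,0,0],[0.01,-0.0008,-0.0039,0,0]]]';python3 - <<'E'
from h import *
np.set_printoptions(precision=4,suppress=True)
R=np.array([[np.cos(-.2094),-np.sin(-.2094)],[np.sin(-.2094),np.cos(-.2094)]])
s=robot.observe()
print((s["tcp_pos"][:2]-[.5618,.0799])@R, s["force"][:2]@R)
ims=[]
for n in ("scene","side"):
    im,d=snapshot(n); P=cloud(n,d); c=im[210:330,370:530] if n=="scene" else im[150:270,230:390]
    ims.append(cv2.resize(c,(400,300),interpolation=2))
    H,S,V=np.moveaxis(cv2.cvtColor(im,cv2.COLOR_RGB2HSV).astype(int),-1,0); x,y,z=np.moveaxis(P,-1,0)
    Q=(P[...,:2]-[.5618,.0799])@R
    for nm,m in (("blue",(H>100)&(H<125)&(S>120)),("orange",(H>5)&(H<15)&(S>170)),("jaw",(S<50)&(Q[...,1]<.002)&(z>.03))):
        m=m&(abs(Q[...,0])<.035)&(Q[...,1]>-.03)&(Q[...,1]<.09)&(z>.012)&(z<.09)
        if m.sum()>5: q=Q[m]; print(n,nm,m.sum(),np.percentile(q,[2,98],axis=0).ravel())
save("c4",np.hstack(ims))
E
```

```text
t: 11.45
tcp_pos: [0.5705, 0.1099, 0.0677]
eef_rot: [0.33, 3.121, 0.006]
force: [-0.5, 6.4, 5.5]
gripper_width: 0.0154
finger_force: 20.4
[0.0023 0.0311] [-1.854   6.1575]
scene blue 322 [-0.0319  0.0181  0.025   0.0392]
scene orange 154 [-0.0174  0.0219  0.0049  0.0366]
scene jaw 602 [-0.0323 -0.0215  0.0254  0.0002]
side blue 365 [-0.0287  0.0261  0.0281  0.0449]
side orange 48 [-0.014   0.0253 -0.0053  0.0386]
side jaw 107 [-0.0292 -0.0212 -0.0012  0.0015]
```

View pics/c4.png

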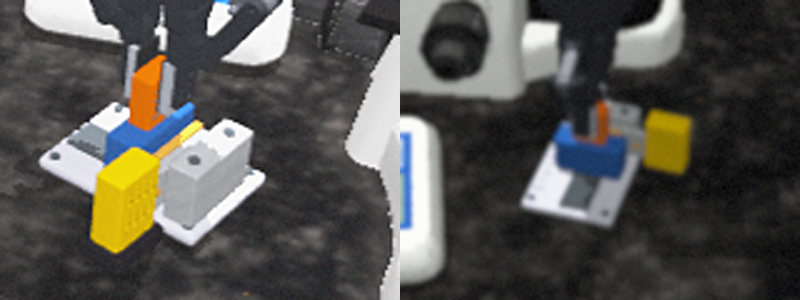

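The crops show the jaw nearly closed on the blade, with the gauge still upright. I'll give it the last ~2 mm.

```bash
python3 -m inch '[[[0.01,-0.0002,-0.001,0,0],[0.01,-0.0004,-0.0018,0,0],[0.01,-0.0004,-0.0018,0,0],[0.01,-0.0004,-0.0018,0,0]]]';python3 - <<'E'
from h import *
R=np.array([[np.cos(-.2094),-np.sin(-.2094)],[np.sin(-.2094),np.cos(-.2094)]])
s=robot.observe()
print((s["tcp_pos"][:2]-[.5618,.0799])@R, s["force"][:2]@R)
E
```

```text
t: 11.95
tcp_pos: [0.5702, 0.1085, 0.0677]
eef_rot: [0.33, 3.121, 0.007]
force: [-0.2, 7.4, 5.7]
gripper_width: 0.0156
finger_force: 20.4
[0.00226737 0.02970686] [-1.73917404  7.15216747]
```

```bash
python3 -m inch '[[[0.025,0,0,0,0],[0.045,0,0,0,0],[0.045,0,0,0,0],[0.045,0,0,0,0],[0.045,0,0,0.03,0],[0.045,0,0,0.07,0],[0.045,0,0,0.12,0],[0.045,0,0,0.17,0]]]'; python3 -m inch '[[[0.055,-0.035,0.01,0,0],[0.055,-0.07,0.01,0,0],[0.055,-0.09,0.01,0,0],[0.055,-0.09,0.01,0,0],[0.055,-0.09,0.01,0,0]]]'
python3 - <<'E'
from h import *
np.set_printoptions(precision=4,suppress=True)
a=np.radians(-12); R=np.array([[np.cos(a),-np.sin(a)],[np.sin(a),np.cos(a)]])
print(robot.observe()["tcp_pos"])
im,d=snapshot("wrist"); P=cloud("wrist",d); save("w5",im)
H,S,V=np.moveaxis(cv2.cvtColor(im,cv2.COLOR_RGB2HSV).astype(int),-1,0)
Q=(P[...,:2]-[.5618,.0799])@R; z=P[...,2]; X,Y=Q[...,0],Q[...,1]
def f(n,m):
    q=Q[m]
    if len(q)<8: print(n,len(q));return
    r=cv2.minAreaRect(q.astype(np.float32)); print(n,len(q),np.array(r[0]),np.array(r[1]),r[2], np.median(z[m]),q.min(0),q.max(0))
near=(abs(X)<.1)&(Y>-.04)&(Y<.1)
f("jaw",near&(abs(z-.046)<.004)&(S<60)&(Y<.003)&(X>-.035))
f("lug",near&(abs(z-.082)<.005)&(H<16)&(S>150)); f("blue",near&(abs(z-.046)<.004)&(H>100)&(H<125)&(S>120))
f("brass",near&(abs(z-.041)<.004)&(H>12)&(H<30)&(S>90)&(X>-.03)); f("blade",near&(abs(z-.040)<.004)&(S<60)&(Y<.02)&(Y>.0))
f("grip",near&(abs(z-.060)<.006)&(H>20)&(S>150))
f("plate",near&(abs(z-.008)<.005)&(V>150)&(S<60))
E
```

```text
t: 12.75
tcp_pos: [0.5681, 0.1056, 0.2373]
eef_rot: [-0.329, -3.122, 0.001]
force: [0.9, 0.1, 0.7]
gripper_width: 0.045
finger_force: 0.0
t: 13.25
tcp_pos: [0.4791, 0.1159, 0.2366]
eef_rot: [0.329, 3.123, 0.0]
force: [0.5, -0.1, -1.0]
gripper_width: 0.0552
finger_force: 0.0
[0.4791 0.1159 0.2366]
jaw 1007 [ 0.0001 -0.0103] [0.0201 0.0595] 89.94597625732422 0.045737377526445085 [-0.0296 -0.0203] [ 0.0299 -0.0003]
lug 138 [0.0003 0.03  ] [0.0301 0.0152] 0.5035264492034912 0.0806812491427239 [-0.0147  0.0224] [0.0154 0.0377]
blue 472 [0.0004 0.0304] [0.0233 0.0593] 89.9480209350586 0.0454514788783891 [-0.0292  0.0187] [0.0301 0.042 ]
brass 175 [-0.0005  0.0114] [0.0042 0.042 ] 89.48347473144531 0.040661912494453945 [-0.0215  0.0092] [0.0205 0.0136]
blade 403 [-0.0063  0.0094] [0.0187 0.0571] 89.9496078491211 0.039930991963351925 [-0.0348  0.    ] [0.0223 0.0187]
grip 744 [-0.061   0.0041] [0.0199 0.0348] 89.72130584716797 0.059607360814434025 [-0.0783 -0.0059] [-0.0436  0.0141]
plate 2215 [0.0058 0.0308] [0.1121 0.0804] 89.8227310180664 0.007806453293072969 [-0.0346 -0.0251] [0.0461 0.0868]
```

View pics/w5.png

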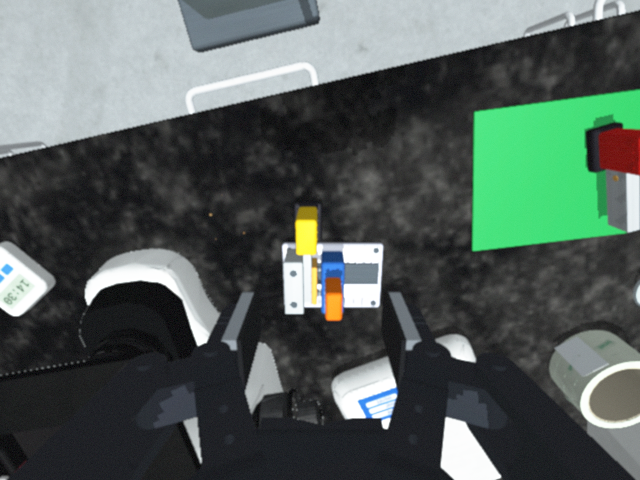

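The gauge sits snug against the fixed jaw with its tip at about +19 mm. The pad is pressed about 2 mm, so I'll give the jaw another ~1 mm to get to mid-travel.

```bash
python3 -m inch '[[[0.045,0.04,-0.003,-0.02,0],[0.045,0.08,-0.006,-0.05,0],[0.045,0.0893,-0.0065,-0.09,0],[0.045,0.0893,-0.0065,-0.13,0],[0.045,0.0893,-0.0065,-0.16,0],[0.045,0.0893,-0.0065,-0.1696,0],[0.045,0.0893,-0.0065,-0.1696,0],[0.045,0.0893,-0.0065,-0.1696,0]]]'; python3 -m inch '[[[0.035,0,0,0,0],[0.025,0,0,0,0],[0.015,0,0,0,0],[0.01,0,0,0,0],[0.01,0,0,0,0],[0.01,0,0,0,0]]]' 20;  python3 -m inch '[[[0.01,-0.0002,-0.001,0,0],[0.01,-0.0002,-0.001,0,0],[0.01,-0.0002,-0.001,0,0]]]'
```

```text
t: 14.1
tcp_pos: [0.5698, 0.1095, 0.0676]
eef_rot: [0.329, 3.122, 0.001]
force: [0.2, 0.2, 0.0]
gripper_width: 0.0452
finger_force: 0.0
t: 14.7
tcp_pos: [0.5691, 0.1094, 0.0683]
eef_rot: [0.329, 3.122, 0.001]
force: [-0.2, -0.7, 6.1]
gripper_width: 0.0158
finger_force: 20.3
t: 15.0
tcp_pos: [0.5691, 0.1094, 0.0683]
eef_rot: [0.329, 3.121, 0.003]
force: [0.0, 1.2, 5.4]
gripper_width: 0.0159
finger_force: 20.2
```

```bash
python3 -m inch '[[[0.01,-0.0003,-0.0015,0,0],[0.01,-0.0003,-0.0015,0,0],[0.01,-0.0003,-0.0015,0,0]]]'; python3 -m inch '[[[0.01,-0.0002,-0.001,0,0],[0.01,-0.0002,-0.001,0,0],[0.01,-0.0002,-0.001,0,0]]]'
```

```text
t: 15.3
tcp_pos: [0.569, 0.1089, 0.0684]
eef_rot: [0.33, 3.121, 0.006]
force: [-0.9, 5.8, 5.0]
gripper_width: 0.0156
finger_force: 20.2
t: 15.6
tcp_pos: [0.5689, 0.1083, 0.0684]
eef_rot: [0.33, 3.121, 0.007]
force: [-0.3, 7.3, 4.7]
gripper_width: 0.0158
finger_force: 20.2
```

```bash
python3 -m inch '[[[0.025,0,0,0,0],[0.045,0,0,0,0],[0.045,0,0,0,0],[0.045,0,0,0,0],[0.045,0,0,0.03,0],[0.045,0,0,0.06,0],[0.045,-0.03,0,0.065,0],[0.045,-0.062,-0.01,0.065,0]]]'; python3 -m inch '[[[0.045,-0.002,0,0,0],[0.045,-0.002,0,0,0],[0.045,-0.002,0,0,0],[0.045,-0.002,0,0,0]]]'
```

```text
t: 16.4
tcp_pos: [0.5072, 0.0965, 0.1332]
eef_rot: [0.328, 3.12, 0.002]
force: [-0.4, -0.8, -0.5]
gripper_width: 0.0449
finger_force: 0.0
t: 16.8
tcp_pos: [0.5049, 0.0961, 0.1317]
eef_rot: [0.329, 3.123, 0.0]
force: [-0.2, 0.2, -0.6]
gripper_width: 0.0451
finger_force: 0.0
```

```bash
python3 -m inch '[[[0.045,-0.002,0.0005,-0.03,0],[0.045,-0.002,0.0005,-0.06,0],[0.045,-0.002,0.0005,-0.085,0],[0.045,-0.002,0.0005,-0.095,0],[0.045,-0.002,0.0005,-0.095,0],[0.045,-0.002,0.0005,-0.095,0]]]'; python3 -m inch '[[[0.035,0,0,0,0],[0.025,0,0,0,0],[0.015,0,0,0,0],[0.01,0,0,0,0],[0.01,0,0,0,0],[0.01,0,0,0,0],[0.01,0,0,0,0]]]' 30; python3 -m inch '[[[0.01,-0.003,0.0006,0.0005,0],[0.01,-0.006,0.0013,0.0005,0],[0.01,-0.01,0.0021,0.0005,0]]]'
```

```text
t: 17.4
tcp_pos: [0.5024, 0.0966, 0.037]
eef_rot: [0.329, 3.124, 0.0]
force: [0.2, 0.6, 1.1]
gripper_width: 0.0449
finger_force: 0.0
t: 18.1
tcp_pos: [0.5023, 0.0964, 0.0378]
eef_rot: [0.329, 3.122, 0.001]
force: [0.3, -0.2, 6.8]
gripper_width: 0.0197
finger_force: 30.4
t: 18.4
tcp_pos: [0.4932, 0.0984, 0.0379]
eef_rot: [0.328, 3.12, 0.0]
force: [6.3, -4.4, 7.2]
gripper_width: 0.0198
finger_force: 30.9
```

```bash
python3 -m inch '[[[0.01,-0.005,0.0011,0.001,0],[0.01,-0.01,0.0021,0.002,0],[0.01,-0.015,0.0032,0.002,0]]]'; python3 -m inch '[[[0.01,-0.008,0.0017,0,0],[0.01,-0.016,0.0034,0,0],[0.01,-0.024,0.0051,0,0],[0.01,-0.034,0.0072,0,0],[0.01,-0.044,0.0094,0,0],[0.01,-0.05,0.0106,0,0],[0.01,-0.05,0.0106,0,0]]]'
```

```text
t: 18.7
tcp_pos: [0.4758, 0.1021, 0.0391]
eef_rot: [-0.329, -3.124, -0.0]
force: [2.8, 0.3, -0.8]
gripper_width: 0.0198
finger_force: 29.4
t: 19.4
tcp_pos: [0.4243, 0.1124, 0.039]
eef_rot: [-0.328, -3.122, 0.001]
force: [0.3, -0.2, -1.0]
gripper_width: 0.0195
finger_force: 29.5
```

```bash
python3 -m inch '[[[0.01,0,0,0.03,0],[0.01,0,0.01,0.07,0.02],[0.01,0.01,0.045,0.09,0.06],[0.01,0.025,0.085,0.09,0.1],[0.01,0.04,0.125,0.09,0.14],[0.01,0.055,0.16,0.09,0.164],[0.01,0.07,0.195,0.08,0.164],[0.01,0.0725,0.204,0.05,0.164]]]'; python3 -m inch '[[[0.01,0,0,-0.02,0],[0.01,0,0,-0.04,0],[0.01,0,0,-0.044,0],[0.01,0,0,-0.044,0],[0.01,0,0,-0.044,0]]]'
```

```text
t: 20.2
tcp_pos: [0.5048, 0.3223, 0.0919]
eef_rot: [0.069, 3.13, 0.011]
force: [0.5, 0.3, -0.9]
gripper_width: 0.0198
finger_force: 29.9
t: 20.7
tcp_pos: [0.4997, 0.3166, 0.046]
eef_rot: [0.072, 3.139, 0.001]
force: [-0.7, -0.2, -0.9]
gripper_width: 0.0197
finger_force: 29.8
```

```bash
python3 -m inch '[[[0.01,-0.002,0,-0.002,0],[0.01,-0.002,0,-0.004,0],[0.01,-0.002,0,-0.005,0],[0.01,-0.002,0,-0.005,0]]]'; python3 -m inch '[[[0.03,0,0,0,0],[0.05,0,0,0,0],[0.05,0,0,0,0],[0.05,0,0,0.02,0],[0.05,0,0,0.06,0],[0.05,0,0,0.11,0],[0.05,0,0,0.16,0],[0.05,0,0,0.21,0]]]'; python3 -m inch '[[[0.05,-0.02,-0.04,0.03,0],[0.05,-0.03,-0.08,0.06,0],[0.05,-0.035,-0.09,0.07,0],[0.05,-0.035,-0.09,0.07,0],[0.05,-0.035,-0.09,0.07,0]]]'
python3 - <<'E'
from h import *
np.set_printoptions(precision=4,suppress=True)
a=np.radians(-12); R=np.array([[np.cos(a),-np.sin(a)],[np.sin(a),np.cos(a)]])
im,d=snapshot("wrist"); P=cloud("wrist",d); save("w6",im)
H,S,V=np.moveaxis(cv2.cvtColor(im,cv2.COLOR_RGB2HSV).astype(int),-1,0)
Q=(P[...,:2]-[.5618,.0799])@R; z=P[...,2]; X,Y=Q[...,0],Q[...,1]
def f(n,m,Q=Q):
    q=Q[m]
    if len(q)<8: print(n,len(q));return
    r=cv2.minAreaRect(q.astype(np.float32)); print(n,len(q),np.array(r[0]),np.array(r[1]),r[2], np.median(z[m]))
near=(abs(X)<.1)&(Y>-.04)&(Y<.1)
f("jaw",near&(abs(z-.046)<.004)&(S<60)&(Y<.003)&(X>-.035))
f("lug",near&(abs(z-.082)<.005)&(H<16)&(S>150)); f("blue",near&(abs(z-.046)<.004)&(H>100)&(H<125)&(S>120))
f("brass",near&(abs(z-.041)<.004)&(H>12)&(H<30)&(S>90)&(X>-.03))
g=(P[...,0]>.4)&(P[...,0]<.62)&(P[...,1]>.25)&(P[...,1]<.46)
f("ygrip",g&(H>20)&(H<32)&(S>150)&(abs(z-.063)<.005),P[...,:2]); f("rgrip",g&((H<6)|(H>174))&(S>150)&(abs(z-.063)<.005),P[...,:2])
E
```

```text
t: 21.1
tcp_pos: [0.4971, 0.3164, 0.0409]
eef_rot: [0.072, 3.14, 0.001]
force: [-1.3, -0.1, 3.6]
gripper_width: 0.0193
finger_force: 30.3
t: 21.9
tcp_pos: [0.4966, 0.3162, 0.252]
eef_rot: [-0.072, -3.14, 0.0]
force: [1.1, 0.9, -0.0]
gripper_width: 0.0502
finger_force: 0.0
t: 22.4
tcp_pos: [0.462, 0.2267, 0.3199]
eef_rot: [0.073, 3.141, 0.002]
force: [0.7, 0.5, 0.1]
gripper_width: 0.05
finger_force: 0.0
jaw 691 [-0.0007 -0.0101] [0.0205 0.0603] 89.18669128417969 0.04491852397879496
lug 111 [-0.0005  0.0295] [0.0162 0.0298] 88.58708190917969 0.079736584447168
blue 342 [-0.0007  0.0299] [0.0597 0.0228] 0.4989508092403412 0.04460245789523609
brass 147 [-0.0019  0.0084] [0.0063 0.0413] 89.59626770019531 0.03963524733719246
ygrip 491 [0.4965 0.3161] [0.0203 0.0344] 87.3808364868164 0.06175874635196806
rgrip 483 [0.4873 0.402 ] [0.0334 0.019 ] 2.7112836837768555 0.06168781926009757
```

View pics/w6.png

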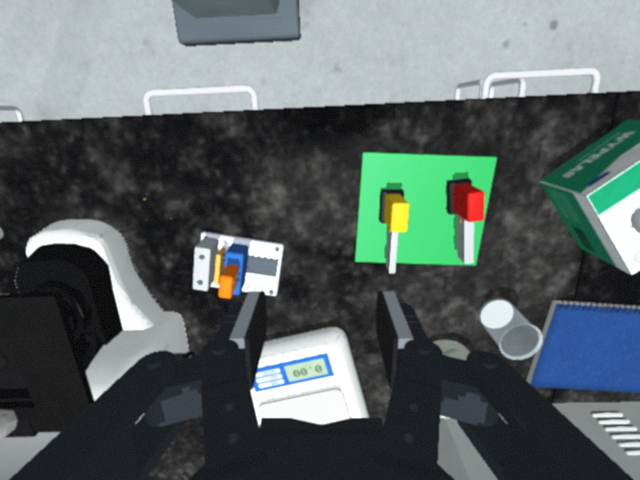

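The jaw kept its setting, with a free gap of about 5.4 mm (pad pressed about 2.6 mm by the 8 mm blade). Both gauges stand upright on the mat, yellow at (397,215) and red at (468,203).

```bash
python3 -c "
from plant import order; print(order.hand_in())"
```

```text
the job is handed in; nothing more can be done
None
```

The job is handed in at about 22 s on the robot's clock: by camera measurement the jaw is set so the 8 mm blade pushes the pad back about 2.6 of its 6 mm, the yellow gauge was drawn straight out with a drag of about 3 N (briefly 7 N at the start, some of it probably the foot pressed on the worktop) and stands upright on the mat again, and the red gauge was never touched.

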